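# Find the tin of marbles by its weight while packing a gift box

### The job

Three identical closed tins stand in the pockets of the moulded tray: two hold sweets and one, about twice as heavy, holds glass marbles, which must not go out in this box; only feeling their weight tells which. Heft them and pack: set the two tins of sweets down upright, without dropping them, on the floor of the gift box's free bay, and hold the heavy tin of marbles up, upright and well clear above the tops of the other tins, so that I can take it from you; finish while still holding it. Leave the other things on the table alone.

Things in the scene. Friction and masses are not known exactly. Their poses are not given: they have to be found in the camera images.
- tray: grey moulded-pulp tray fixed to the table, 124 x 324 mm at its foot, 36 mm high. Origin: centre of its underside; z up, long side along its y. Three round open pockets, 66 mm across, 30 mm deep, in a row at y = -100, 0 and +100 mm; floors 6 mm above the table. Its place, yaw and side of the table (left or right) vary
- tin_a: one of three identical closed round tins, bare metal, 60 mm across, 110 mm tall, slip lid on the top 16 mm (grip the wall below it, 70 to 80 mm above the underside). Origin: centre of the underside, z up its axis. Starts upright in a tray pocket. Weighs 190 to 230 g with sweets, 370 to 470 g with marbles; which of the three holds marbles varies and cannot be seen
- tin_b: one of three identical closed round tins, bare metal, 60 mm across, 110 mm tall, slip lid on the top 16 mm (grip the wall below it, 70 to 80 mm above the underside). Origin: centre of the underside, z up its axis. Starts upright in a tray pocket. Weighs 190 to 230 g with sweets, 370 to 470 g with marbles; which of the three holds marbles varies and cannot be seen
- tin_c: one of three identical closed round tins, bare metal, 60 mm across, 110 mm tall, slip lid on the top 16 mm (grip the wall below it, 70 to 80 mm above the underside). Origin: centre of the underside, z up its axis. Starts upright in a tray pocket. Weighs 190 to 230 g with sweets, 370 to 470 g with marbles; which of the three holds marbles varies and cannot be seen
- gift_box: open brown card gift box fixed to the table, 190 mm (x) by 250 mm (y), walls 45 mm high and 4 mm thick, floor 4 mm thick. Origin: centre of its underside, z up. A 38 mm high divider along y at x = +22 mm parts the packed goods (+x side, none above the walls) from the free bay (-x side). Place, yaw and side vary
- bay (a point): centre of the floor of the gift box's free bay, 4 mm above the table; axes as the gift box. The bay measures 112 mm in x and 242 mm in y, is empty at the start, and takes the two tins side by side, for instance at y = -60 and +60 mm
- label_roll: bystander: roll of blank white labels lying on its side, 110 mm in diameter, 50 mm high, open core. Origin: centre of its underside
- tape_dispenser: bystander: grey desk tape dispenser, 62 x 150 mm, 96 mm high. Origin: centre of its underside, long side along its y
- pen_cup: bystander: black pen cup with three pens, 76 mm across, 100 mm high, pens to 150 mm. Origin: centre of its underside

How it is judged:
By the outcome, as a careful person would: the job done as asked, in the order asked, and still so for the second after the job is handed in, while the arm keeps its last pose, push and grip.
It also fails if it takes over 72 s, if anything falls off the work surface, if the arm or the gripper's body presses on something with over 40 N, if the wrist force passes 120 N, or if a joint passes its speed limit or range.

### The arm

A 6-joint arm with a two-finger parallel gripper is mounted at the origin on the work surface. World frame = base frame: x ahead of the robot, y to its left, z up, the work surface at z = 0. Lengths are in mm, angles in rad, forces in N, time in s.
With the tool pointing down it reaches from about 250 to 800 mm from the base axis. Payload 8.5 kg.
Tool frame: the origin (TCP) lies midway between the tips of the shut fingers; the grasp point (between the pads) lies 19 mm behind it; z points along the fingers, x is the direction in which the jaws open and shut, and the axes are right-handed (so a half turn about z gives the same grasp; the last joint's range is limited). The gripper opens to 85 mm and grips with 20 to 120 N. Pads are 22 mm wide; open, the fingers measure 114 mm over their backs; the gripper's body (76 mm by 85 mm) begins 54 mm behind the grasp point. The pads swing forward as they close: fully open they stand 13 mm farther back than shut.
Start: joints at [1.18, 0.238, -0.013, 1.319, 0, 1.571], TCP at [199.968, 485.375, 204.576] pointing down, gripper open.
Joint ranges: [-2.66, 2.66], [-1.03, 1.9], [-1.14, 1.46], [-1.82, 2.27], [-1.45, 1.34], [-3.14, 3.14]. Speed limits (rad/s): [2.22, 2.22, 2.79, 3.14, 3.14, 3.14].

### API

Orientations are given as a unit quaternion [w, x, y, z].
In Python, from plant import get_obs, snapshot, finish_job, look_for, landmark_of gives the robot as it stands. The module is installed in compiled form; this text tells all that it offers.
- The arm moves only by the tool servo_tool, never from a script. Its argument "motion" is one flat list of numbers, 6 for each row, row after row: the shift along the world's x, y, z each as a share of 250 mm, from -1 to 1, then the turn, a rotation vector about the world's x, y, z each as a share of 180 degrees, from -1 to 1. A call has 1 to 8 rows; each row is the pose to reach, as a shift and turn from the pose commanded when the call began, turning the shorter way round; what a row does not reach only later rows make up. A row lasts 1/10 s, in which the tool goes at most 50 mm and 8.59 degrees, less where a joint would pass 70% of its speed; a pose out of reach is approached as far as the arm can. A call with a number of a shift or a turn outside -1 to 1 is refused whole. A call with a gripper value outside its range is refused whole. "grip" is the opening, from 0 (shut) to 1 (fully open), set as the call begins (left out, the last holds). The fingers move at their own pace and stop on an object; "squeeze" is the grip in N (left out, the last holds). Time passes only in rows, so rows that repeat a pose let the fingers close. It gives the time, the measured TCP pose, the force and the opening at its end, in the units of the state.
- get_obs(): the state, without advancing time (a new reading comes with each control period).
- snapshot(name): name is "side" or "top"; returns a dict with "frame" (400x640x3 uint8, red, green, blue), "z_map" (400x640 float32, mm along the optical axis (not along the pixel's ray), 0 where there is no reading), "fx", "fy", "cx", "cy" (pixels), "rvec" (rotation vector, rad) and "tvec" (3), from world to camera coordinates, as OpenCV has them. Camera axes: x right, y down, z forward; pixel columns grow to the right and rows downward; lengths in mm; the calibration is good to about 2 mm. A picture is of the moment at which its call begins.
- finish_job(): hands the job in, once; it reports no verdict.
Trained networks look in a picture, given as the dict that the camera call returned (one of the last four; its "shot" number tells which), for a name from the list of things; names that differ only in an ending like _2 or _b are one class to them, and where a whole thing is asked for, a point or a joint stands for the part that bears it (a point fixed in the world has none). Each returns a list of dicts, best first, with "p" (0 to 1); they miss things now and then, are a little off and sometimes report something else, mostly with a low value. They report only what shows in the picture. A call takes as long as a camera call.
- look_for(label, picture): "position" ([column, row] in pixels, amid what is visible of it).
- landmark_of(label, picture): "position" ([column, row] in pixels: a listed point, or the origin of a listed thing).
The state is a dict: "time_s": time; "qpos": joint angles; "joint_vel": joint speeds; "effort": joint torques, N m; "ee_pos": TCP position; "tcp_rot": TCP orientation; "contact_force": force on the tool from outside, world axes, zero at the start; "ft_torque": the same for the moment, N m; "opening": finger opening in mm.
Only numpy, scipy, OpenCV 4.12 (cv2) and the standard library are available. Lean on these libraries where they do the work, as an engineer would, in place of code of your own. Each camera call takes 0.05 s, during which the arm holds its last target.

## Working session

There is one attempt and no reset: what is moved stays moved. The work goes in short steps, Python scripts to look and compute and a tool call to move; the robot and the scene stay as the last step left them, time stands still between calls to the robot, and variables do not carry over. Pictures are saved under pics/ and viewed, and the job is handed in when it is done.

Besides the shell and the picture viewer there is one more tool, called after ">>>" by a JSON object that holds its "api" and its "payload", one argument or row to a line. servo_tool: Moves the arm, as the interface text tells. Its arguments: {"type":"object","properties":{"motion":{"type":"array","items":{"type":"number","minimum":-1,"maximum":1}},"grip":{"type":"number"},"squeeze":{"type":"number"}},"required":["motion"]}

```bash
mkdir -p pics
cat > h.py <<'E'
import numpy as np, cv2
from plant import *
def cam(p):
    R,_=cv2.Rodrigues(np.array(p["rvec"],float)); return R,np.array(p["tvec"],float).reshape(3)
def cloud(p):
    R,t=cam(p); z=p["z_map"].astype(float); v,u=np.mgrid[0:z.shape[0],0:z.shape[1]]
    c=np.stack([(u-p["cx"])/p["fx"]*z,(v-p["cy"])/p["fy"]*z,z],-1)
    w=(c-t)@R; w[z==0]=np.nan; return w
def onplane(p,uv,h):
    R,t=cam(p); d=R.T@np.array([(uv[0]-p["cx"])/p["fx"],(uv[1]-p["cy"])/p["fy"],1]); o=-R.T@t
    return o+d*(h-o[2])/d[2]
def save(p,n): cv2.imwrite("pics/"+n,p["frame"][:,:,::-1])
E
python3 - <<'E'
from h import *
o=get_obs(); print(o)
for n in ("top","side"):
    p=snapshot(n); save(p,n+"0.png"); np.savez(n+"0.npz",w=cloud(p)); print(n, -cam(p)[0].T@cam(p)[1])
    for l in ("tray","tin_a","gift_box","bay","label_roll","tape_dispenser","pen_cup"):
        for r in landmark_of(l,p)[:4]:
            print(l,r["p"],r["position"],onplane(p,r["position"],{"bay":4,"tin_a":6}.get(l,0)).round(0))
E
```

```text
{'time_s': 0.0, 'qpos': array([ 1.18000614e+00,  2.38790633e-01, -1.42644871e-02,  1.31921465e+00,
        1.16679826e-05,  1.57080510e+00]), 'joint_vel': array([ 6.43016514e-04,  8.73369225e-05, -1.95472571e-03,  1.33416286e-03,
       -4.07208680e-05,  9.16625755e-04]), 'effort': array([-7.02639391e-04, -5.38776326e+01,  3.46436799e+01,  1.82676176e-02,
       -2.97937368e-05, -5.68532272e-06]), 'ee_pos': array([199.80114204, 484.98925741, 203.96851379]), 'tcp_rot': array([ 4.05040083e-04,  8.30941189e-01,  5.56359774e-01, -6.15414749e-04]), 'contact_force': array([-0.4836365 ,  0.39598049, -0.75968271]), 'ft_torque': array([0.04189302, 0.0331127 , 0.00225659]), 'opening': 85.48822951076683}
top [ 451.55671924   -5.68461292 1248.66008022]
tray 0.97 [246.1, 239.0] [461. 192.   0.]
tin_a 0.93 [208.3, 234.2] [473. 296.   6.]
tin_a 0.8 [279.2, 247.5] [439.  99.   6.]
tin_a 0.75 [243.3, 238.0] [464. 199.   6.]
gift_box 0.64 [383.5, 233.0] [ 482. -190.    0.]
bay 0.63 [381.7, 246.2] [ 445. -184.    4.]
bay 0.15 [382.9, 234.8] [ 477. -188.    4.]
label_roll 0.92 [312.7, 135.3] [757.  11.   0.]
tape_dispenser 0.74 [488.8, 203.6] [ 567. -485.    0.]
pen_cup 0.98 [149.6, 183.1] [614. 468.   0.]
pen_cup 0.28 [489.5, 206.2] [ 560. -487.    0.]
side [  72.37283664 -801.02878206  758.4911446 ]
tray 0.58 [245.6, 195.6] [463. 175.   0.]
tin_a 0.92 [250.0, 215.3] [432.  81.   6.]
tin_a 0.72 [232.0, 177.2] [466. 273.   6.]
tin_a 0.7 [242.3, 189.7] [464. 198.   6.]
gift_box 0.73 [322.3, 274.8] [ 478. -197.    0.]
gift_box 0.29 [241.8, 192.1] [461. 196.   0.]
bay 0.87 [309.0, 278.4] [ 444. -193.    4.]
bay 0.55 [252.5, 211.3] [446.  95.   4.]
bay 0.29 [243.2, 190.8] [465. 195.   4.]
label_roll 0.86 [368.6, 194.6] [759.  -8.   0.]
tape_dispenser 0.78 [441.5, 348.6] [ 565. -486.    0.]
```

```bash
python3 - <<'E'
from h import *
w=np.load("top0.npz")["w"]; P=w.reshape(-1,3); P=P[~np.isnan(P[:,0])]
for c in ((473,296),(439,99),(464,199)):
    m=(np.hypot(P[:,0]-c[0],P[:,1]-c[1])<60)&(P[:,2]>106)&(P[:,2]<130)
    q=P[m]; (cx,cy),r=cv2.minEnclosingCircle(q[:,:2].astype(np.float32)); print(c,m.sum(),cx,cy,r,q.mean(0),np.median(q[:,2]))
# box
m=(P[:,0]>320)&(P[:,0]<640)&(P[:,1]<-30)&(P[:,1]>-370)&(P[:,2]>41)&(P[:,2]<60)
print("box wall",cv2.minAreaRect(P[m][:,:2].astype(np.float32)),m.sum())
m=(P[:,0]>320)&(P[:,0]<640)&(P[:,1]<50)&(P[:,1]>-370)&(P[:,2]>15)&(P[:,2]<90)
print("box",cv2.minAreaRect(P[m][:,:2].astype(np.float32)),m.sum())
E
python3 -c "
import cv2
for n in('top','side'):
    i=cv2.imread(f'pics/{n}0.png')[90:390,100:550];cv2.imwrite(f'pics/{n}0c.png',cv2.resize(i,None,fx=1.75,fy=1.75))"
```

```text
(473, 296) 477 480.0991516113281 290.9354248046875 30.938461303710938 [479.83856473 290.55066    113.98105422] 113.96794012766397
(439, 99) 465 443.039794921875 94.99333190917969 30.636552810668945 [443.12847017  94.62573905 113.85097633] 113.82127386203295
(464, 199) 470 461.5971374511719 193.10775756835938 30.91843605041504 [461.48742299 192.72847673 113.81934499] 113.99310932383642
box wall ((476.1085205078125, -195.6339874267578), (250.46636962890625, 189.7978057861328), 78.94136047363281) 449
box ((482.9585266113281, -139.1416015625), (375.021728515625, 205.0498504638672), 82.99227142333984) 2591
```

View pics/top0c.png

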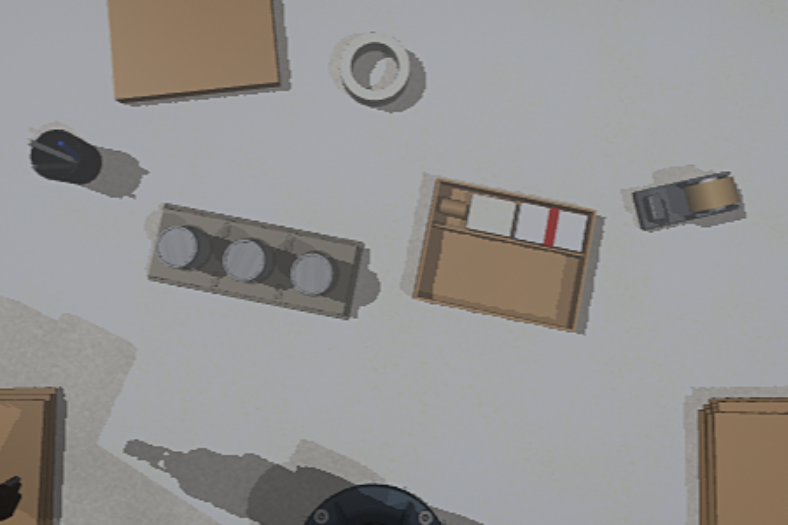

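View pics/side0c.png

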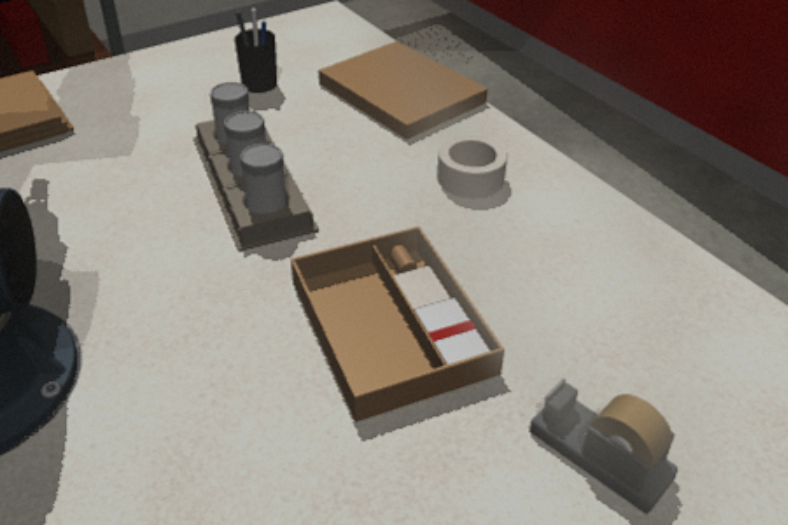

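The top view shows the three tins in a row at crop px (182,247), (246,260) and (314,273). The box is at (507,254), with its free bay on the near side. In the side view all three tins stand upright and the bay is empty. I'll approach the tin nearest the box first, closing the jaws across the row.

>>> {"api": "servo_tool", "payload": {
  "motion": [0.6,-0.96,0,0,0,-0.25,0.6,-0.96,0,0,0,-0.25,0.6,-0.96,0,0,0,-0.25,0.6,-0.96,0,0,0,-0.25,0.6,-0.96,0,0,0,-0.25,0.6,-0.96,0,0,0,-0.25,0.6,-0.96,0,0,0,-0.25,0.6,-0.96,0,0,0,-0.25],
  "grip": 1,
  "squeeze": 40
}}

```text
time_s: 1.6
ee_pos: [350.3, 244.9, 204.7]
tcp_rot: [-0.0, 0.981, 0.195, 0.0]
contact_force: [-0.6, -0.4, -0.4]
opening: 85.5
```

>>> {"api": "servo_tool", "payload": {
  "motion": [0.372,-0.602,0,0,0,-0.186,0.372,-0.602,0,0,0,-0.186,0.372,-0.602,0,0,0,-0.186,0.372,-0.602,0,0,0,-0.186,0.372,-0.602,0,0,0,-0.186,0.372,-0.602,0,0,0,-0.186,0.372,-0.602,0,0,0,-0.186,0.372,-0.602,0,0,0,-0.186]
}}

```text
time_s: 2.4
ee_pos: [442.4, 96.1, 204.6]
tcp_rot: [-0.0, 0.996, -0.093, -0.0]
contact_force: [0.2, 0.2, -0.0]
opening: 85.8
```

Run:
```python
from h import *
from scipy.spatial.transform import Rotation as Ro
o=get_obs();q=o["tcp_rot"];print(o["ee_pos"],o["contact_force"],Ro.from_quat([*q[1:],q[0]]).as_matrix().round(3),o["qpos"].round(2))
```

```text
[442.44799748  96.0825576  204.60505192] [ 0.20181386  0.21997405 -0.0329309 ] [[ 0.983 -0.185 -0.   ]
 [-0.185 -0.983  0.   ]
 [-0.    -0.    -1.   ]] [ 0.21  0.11 -0.17  1.29  0.    1.97]
```

>>> {"api": "servo_tool", "payload": {
  "motion": [0,0,-0.1,0,0,0,0,0,-0.2,0,0,0,0,0,-0.3,0,0,0,0,0,-0.4,0,0,0,0,0,-0.5,0,0,0,0,0,-0.55,0,0,0,0,0,-0.59,0,0,0,0,0,-0.59,0,0,0]
}}

```text
time_s: 3.2
ee_pos: [442.1, 95.4, 56.2]
tcp_rot: [0.0, 0.996, -0.094, -0.001]
contact_force: [1.1, -0.5, 0.9]
opening: 85.7
```

>>> {"api": "servo_tool", "payload": {
  "motion": [0,0,0,0,0,0,0,0,0,0,0,0,0,0,0,0,0,0,0,0,0,0,0,0,0,0,0,0,0,0,0,0,0,0,0,0,0,0,0,0,0,0,0,0,0,0,0,0],
  "grip": 0,
  "squeeze": 40
}}

```text
time_s: 4.0
ee_pos: [443.8, 95.1, 58.3]
tcp_rot: [-0.0, 0.996, -0.095, 0.001]
contact_force: [-1.6, 0.1, 6.3]
opening: 59.0
```

Run:
```python
from h import *
p=snapshot("side");i=p["frame"][90:390,100:550,::-1];cv2.imwrite("pics/s1.png",cv2.resize(i,None,fx=1.75,fy=1.75));o=get_obs();print(o["contact_force"],o["opening"],o["ee_pos"])
```

```text
[-1.55047823 -0.77607463  5.34545468] 58.979484115145404 [443.7880759   95.08795848  58.24357668]
```

View pics/s1.png

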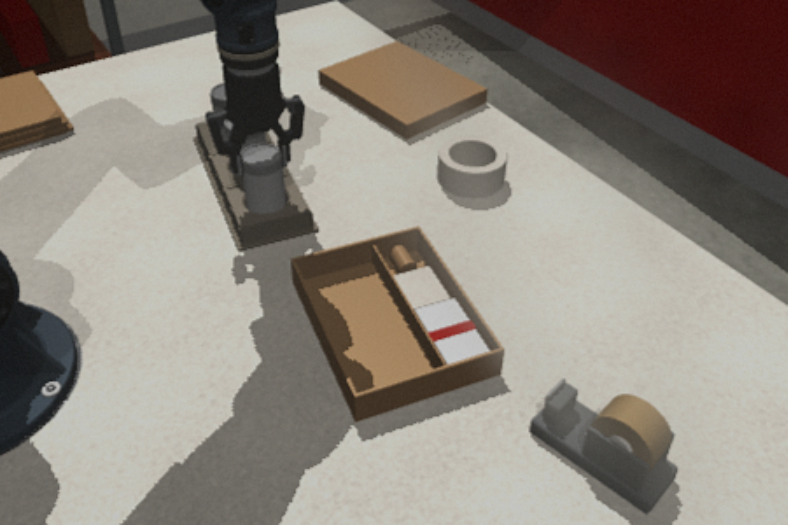

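The near tin at crop px (262,175) is between the fingers, and the opening reads 59 mm. I'll lift it and weigh it.

>>> {"api": "servo_tool", "payload": {
  "motion": [0,0,0.02,0,0,0,0,0,0.08,0,0,0,0,0,0.18,0,0,0,0,0,0.3,0,0,0,0,0,0.42,0,0,0,0,0,0.52,0,0,0,0,0,0.57,0,0,0,0,0,0.59,0,0,0]
}}

```text
time_s: 4.85
ee_pos: [443.6, 95.0, 206.4]
tcp_rot: [-0.0, 0.996, -0.095, 0.001]
contact_force: [0.1, 0.1, -1.2]
opening: 58.5
```

>>> {"api": "servo_tool", "payload": {
  "motion": [0,0,0,0,0,0,0,0,0,0,0,0,0,0,0,0,0,0,0,0,0,0,0,0]
}}

```text
time_s: 5.25
ee_pos: [442.6, 94.8, 203.9]
tcp_rot: [0.0, 0.996, -0.095, -0.001]
contact_force: [-0.2, 0.2, -2.2]
opening: 58.8
```

>>> {"api": "servo_tool", "payload": {
  "motion": [0,0,0,0,0,0,0,0,0,0,0,0]
}}

```text
time_s: 5.45
ee_pos: [442.8, 94.8, 204.3]
tcp_rot: [0.0, 0.996, -0.095, -0.0]
contact_force: [-0.6, 0.0, -1.5]
opening: 58.5
```

```bash
cat > heft.py <<'E'
from h import *
F=[]
for k in range(5):
    p=snapshot("side"); o=get_obs(); F.append(o["contact_force"])
import sys
i=p["frame"][90:390,100:550,::-1];cv2.imwrite("pics/"+sys.argv[1],cv2.resize(i,None,fx=1.75,fy=1.75))
print(np.mean(F,0).round(2),np.array(F)[:,2].round(2),o["opening"],o["ee_pos"].round(1),o["time_s"],o["effort"].round(2))
E
python3 heft.py s2.png
```

```text
[-0.18  0.14 -1.84] [-0.87 -2.21 -1.64 -2.5  -1.97] 58.45381015232962 [443.   94.9 204.6] 5.7 [-0.000e+00 -4.465e+01  3.520e+01  0.000e+00 -1.000e-02  0.000e+00]
```

View pics/s2.png

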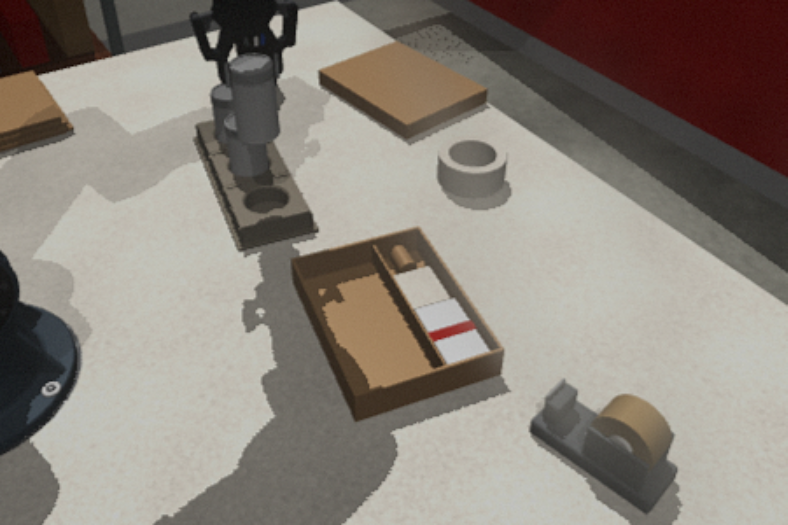

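>>> {"api": "servo_tool", "payload": {
  "motion": [-0.001,-0.03,0,0,0,0,-0.005,-0.11,0,0,0,0,-0.01,-0.22,0,0,0,0,-0.014,-0.34,0,0,0,0,-0.018,-0.46,0,0,0,0,-0.022,-0.58,0,0,0,0,-0.026,-0.7,0,0,0,0,-0.03,-0.82,0,0,0,0]
}}

```text
time_s: 6.5
ee_pos: [435.1, -111.8, 204.7]
tcp_rot: [0.0, 0.995, -0.095, 0.0]
contact_force: [1.2, -0.2, -2.1]
opening: 58.9
```

>>> {"api": "servo_tool", "payload": {
  "motion": [-0.004,-0.12,0,0,0,0,-0.008,-0.24,0,0,0,0,-0.014,-0.36,0,0,0,0,-0.018,-0.46,0,0,0,0,-0.02,-0.52,0,0,0,0,-0.021,-0.55,0,0,0,0,-0.021,-0.551,0,0,0,0,-0.021,-0.551,0,0,0,0]
}}

```text
time_s: 7.3
ee_pos: [430.1, -247.2, 204.5]
tcp_rot: [-0.0, 0.996, -0.095, -0.0]
contact_force: [0.1, -0.0, -2.2]
opening: 58.9
```

>>> {"api": "servo_tool", "payload": {
  "motion": [0,0,0,0,0,0,0,0,0,0,0,0]
}}

```text
time_s: 7.5
ee_pos: [430.3, -247.1, 204.7]
tcp_rot: [-0.0, 0.996, -0.094, 0.0]
contact_force: [0.5, 0.8, -1.3]
opening: 58.8
```

```bash
python3 heft.py s3.png
python3 - <<'E'
from h import *
p=snapshot("top"); w=cloud(p).reshape(-1,3); w=w[~np.isnan(w[:,0])]
i=p["frame"][90:390,100:550,::-1];cv2.imwrite("pics/t3.png",cv2.resize(i,None,fx=1.75,fy=1.75))
E
```

```text
[-0.24 -0.27 -1.65] [-1.52 -1.4  -1.4  -1.68 -2.23] 58.61341670252541 [ 430.3 -247.6  204.6] 7.75 [  0.08 -50.91  35.34   0.    -0.     0.  ]
```

View pics/s3.png

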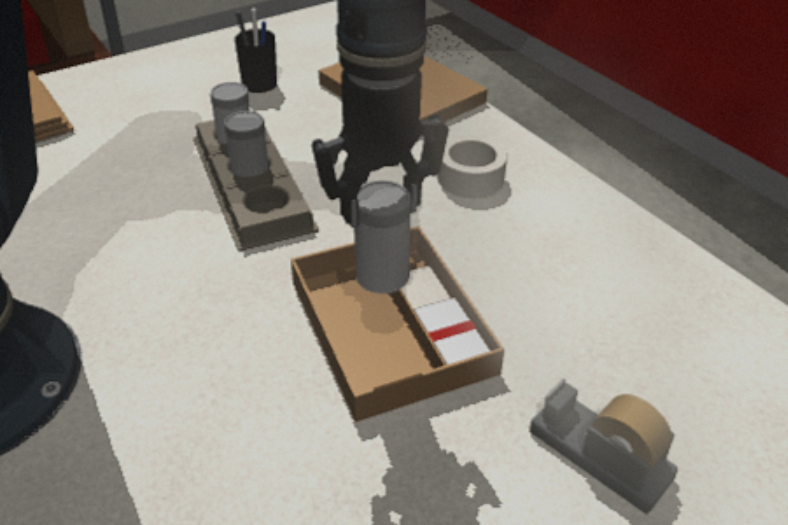

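The tin weighs about 1.75 N, so it holds sweets. It hangs upright over the far half of the bay, at crop px (383,240). I'll lower it.

>>> {"api": "servo_tool", "payload": {
  "motion": [0,0,-0.05,0,0,0,0,0,-0.14,0,0,0,0,0,-0.25,0,0,0,0,0,-0.36,0,0,0,0,0,-0.46,0,0,0,0,0,-0.53,0,0,0,0,0,-0.57,0,0,0,0,0,-0.58,0,0,0]
}}

```text
time_s: 8.6
ee_pos: [429.7, -247.6, 58.7]
tcp_rot: [-0.0, 0.996, -0.095, -0.001]
contact_force: [-0.2, -0.1, -2.8]
opening: 58.7
```

>>> {"api": "servo_tool", "payload": {
  "motion": [0,0,-0.003,0,0,0,0,0,-0.006,0,0,0,0,0,-0.009,0,0,0,0,0,-0.012,0,0,0,0,0,-0.014,0,0,0,0,0,-0.014,0,0,0,0,0,-0.014,0,0,0]
}}

```text
time_s: 9.3
ee_pos: [430.4, -248.0, 56.3]
tcp_rot: [0.0, 0.996, -0.095, 0.0]
contact_force: [0.0, -0.4, 1.2]
opening: 58.8
```

>>> {"api": "servo_tool", "payload": {
  "motion": [0,0,-0.002,0,0,0,0,0,-0.002,0,0,0]
}}

```text
time_s: 9.5
ee_pos: [430.5, -248.1, 56.2]
tcp_rot: [0.0, 0.996, -0.095, 0.0]
contact_force: [-0.6, 0.0, 6.4]
opening: 58.8
```

>>> {"api": "servo_tool", "payload": {
  "motion": [0,0,0,0,0,0,0,0,0,0,0,0,0,0,0,0,0,0,0,0,0,0,0,0,0,0,0,0,0,0,0,0,0,0,0,0],
  "grip": 1
}}

```text
time_s: 10.1
ee_pos: [430.2, -247.9, 55.5]
tcp_rot: [-0.0, 0.996, -0.095, -0.0]
contact_force: [0.9, -0.2, 0.4]
opening: 85.3
```

>>> {"api": "servo_tool", "payload": {
  "motion": [0,0,0.05,0,0,0,0,0,0.14,0,0,0,0,0,0.25,0,0,0,0,0,0.36,0,0,0,0,0,0.46,0,0,0,0,0,0.53,0,0,0,0,0,0.59,0,0,0,0,0,0.596,0,0,0]
}}

```text
time_s: 10.9
ee_pos: [431.1, -248.3, 206.2]
tcp_rot: [0.001, 0.996, -0.095, 0.001]
contact_force: [0.3, 0.3, -0.0]
opening: 85.6
```

```bash
python3 heft.py s4.png
```

```text
[-0.11  0.37 -0.38] [ 0.69 -0.52 -0.71 -0.5  -0.89] 85.5036102172257 [ 429.7 -247.6  203.6] 11.15 [  0.   -50.32  34.79   0.    -0.    -0.  ]
```

View pics/s4.png

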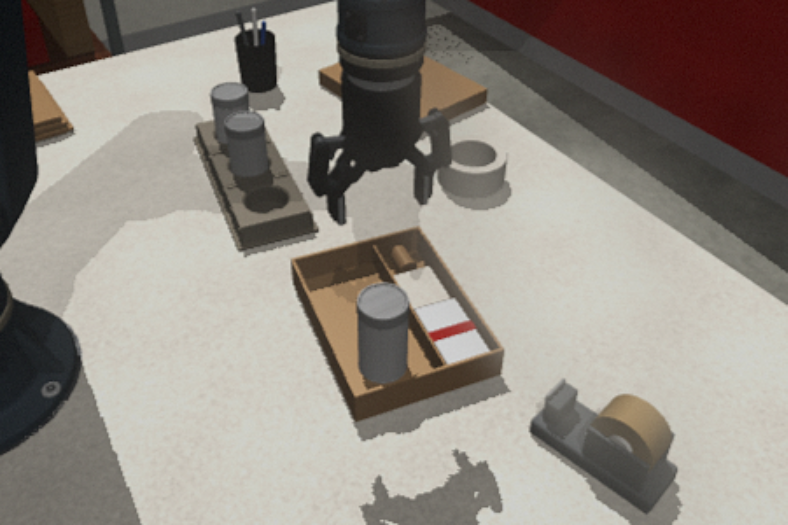

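Tin 1 stands upright in the far half of the bay at crop px (383,330). Next is the middle tin.

>>> {"api": "servo_tool", "payload": {
  "motion": [0.006,0.08,0,0,0,0,0.015,0.24,0,0,0,0,0.027,0.42,0,0,0,0,0.039,0.6,0,0,0,0,0.051,0.78,0,0,0,0,0.063,0.96,0,0,0,0]
}}

```text
time_s: 11.75
ee_pos: [445.4, -6.2, 203.9]
tcp_rot: [0.0, 0.995, -0.095, -0.0]
contact_force: [0.3, 0.0, -0.0]
opening: 85.4
```

>>> {"api": "servo_tool", "payload": {
  "motion": [0.012,0.18,0,0,0,0,0.025,0.36,0,0,0,0,0.037,0.54,0,0,0,0,0.05,0.7,0,0,0,0,0.062,0.8,0,0,0,0,0.062,0.803,0,0,0,0,0.062,0.803,0,0,0,0,0.062,0.803,0,0,0,0]
}}

```text
time_s: 12.55
ee_pos: [461.1, 192.0, 204.2]
tcp_rot: [0.0, 0.995, -0.095, -0.0]
contact_force: [0.9, -0.9, 0.7]
opening: 85.4
```

>>> {"api": "servo_tool", "payload": {
  "motion": [0,0,-0.1,0,0,0,0,0,-0.2,0,0,0,0,0,-0.3,0,0,0,0,0,-0.4,0,0,0,0,0,-0.5,0,0,0,0,0,-0.55,0,0,0,0,0,-0.59,0,0,0,0,0,-0.59,0,0,0]
}}

```text
time_s: 13.35
ee_pos: [460.8, 191.7, 56.2]
tcp_rot: [0.0, 0.995, -0.095, -0.001]
contact_force: [0.6, -0.1, -0.2]
opening: 85.0
```

>>> {"api": "servo_tool", "payload": {
  "motion": [0,0,0,0,0,0,0,0,0,0,0,0,0,0,0,0,0,0,0,0,0,0,0,0,0,0,0,0,0,0,0,0,0,0,0,0,0,0,0,0,0,0,0,0,0,0,0,0],
  "grip": 0
}}

```text
time_s: 14.15
ee_pos: [462.5, 193.1, 58.3]
tcp_rot: [-0.0, 0.996, -0.095, 0.001]
contact_force: [0.6, -1.4, 6.1]
opening: 58.2
```

>>> {"api": "servo_tool", "payload": {
  "motion": [0,0,0.02,0,0,0,0,0,0.08,0,0,0,0,0,0.18,0,0,0,0,0,0.3,0,0,0,0,0,0.42,0,0,0,0,0,0.52,0,0,0,0,0,0.57,0,0,0,0,0,0.59,0,0,0]
}}

```text
time_s: 14.95
ee_pos: [461.7, 193.1, 206.0]
tcp_rot: [-0.0, 0.996, -0.095, 0.001]
contact_force: [-0.3, -0.3, -4.3]
opening: 57.9
```

>>> {"api": "servo_tool", "payload": {
  "motion": [0,0,0,0,0,0,0,0,0,0,0,0,0,0,0,0,0,0,0,0,0,0,0,0]
}}

```text
time_s: 15.35
ee_pos: [461.1, 192.7, 203.8]
tcp_rot: [0.0, 0.996, -0.095, -0.001]
contact_force: [0.7, -0.2, -4.0]
opening: 58.1
```

```bash
python3 heft.py s5.png
```

```text
[ 0.08  0.36 -4.48] [-4.09 -4.3  -4.66 -5.27 -4.06] 57.783079348145385 [461.4 192.9 204.4] 15.6 [ 0.000e+00 -5.245e+01  3.617e+01  1.000e-02 -1.000e-02 -0.000e+00]
```

View pics/s5.png

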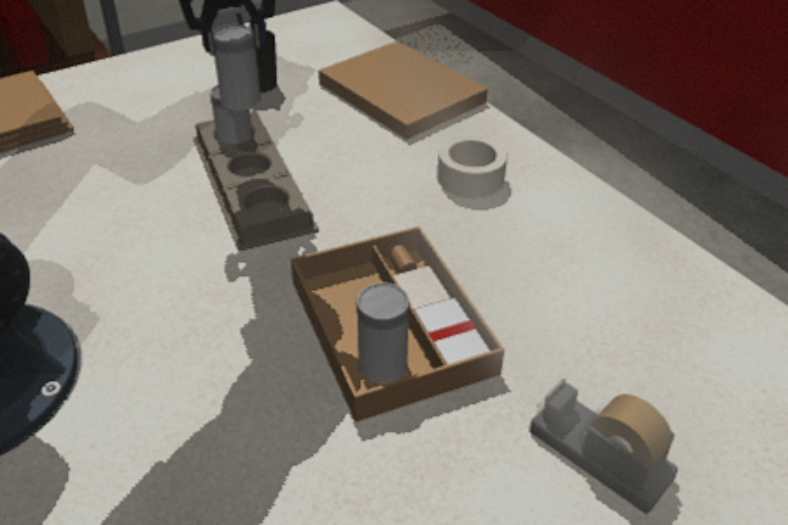

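The middle tin weighs about 4.5 N, so it holds the marbles. I'll set it back in its pocket.

>>> {"api": "servo_tool", "payload": {
  "motion": [0,0,-0.05,0,0,0,0,0,-0.14,0,0,0,0,0,-0.25,0,0,0,0,0,-0.36,0,0,0,0,0,-0.46,0,0,0,0,0,-0.53,0,0,0,0,0,-0.565,0,0,0,0,0,-0.572,0,0,0]
}}

```text
time_s: 16.4
ee_pos: [461.0, 192.7, 60.9]
tcp_rot: [0.0, 0.996, -0.095, -0.001]
contact_force: [-1.2, 0.3, -3.9]
opening: 58.1
```

>>> {"api": "servo_tool", "payload": {
  "motion": [0,0,-0.003,0,0,0,0,0,-0.006,0,0,0,0,0,-0.009,0,0,0,0,0,-0.012,0,0,0,0,0,-0.014,0,0,0,0,0,-0.014,0,0,0,0,0,-0.014,0,0,0]
}}

```text
time_s: 17.1
ee_pos: [461.7, 193.0, 58.3]
tcp_rot: [-0.0, 0.996, -0.095, 0.0]
contact_force: [-0.3, -0.2, -2.2]
opening: 57.8
```

>>> {"api": "servo_tool", "payload": {
  "motion": [0,0,-0.002,0,0,0,0,0,-0.004,0,0,0,0,0,-0.004,0,0,0]
}}

```text
time_s: 17.4
ee_pos: [461.9, 193.2, 58.2]
tcp_rot: [-0.001, 0.996, -0.095, 0.001]
contact_force: [-2.5, -0.5, 9.8]
opening: 58.2
```

>>> {"api": "servo_tool", "payload": {
  "motion": [0,0,0,0,0,0,0,0,0,0,0,0,0,0,0,0,0,0,0,0,0,0,0,0,0,0,0,0,0,0,0,0,0,0,0,0],
  "grip": 1
}}

```text
time_s: 18.0
ee_pos: [461.5, 192.9, 57.0]
tcp_rot: [0.0, 0.996, -0.095, -0.0]
contact_force: [-0.6, 0.0, -0.1]
opening: 85.4
```

>>> {"api": "servo_tool", "payload": {
  "motion": [0,0,0.05,0,0,0,0,0,0.14,0,0,0,0,0,0.25,0,0,0,0,0,0.36,0,0,0,0,0,0.46,0,0,0,0,0,0.53,0,0,0,0,0,0.59,0,0,0,0,0,0.59,0,0,0]
}}

```text
time_s: 18.8
ee_pos: [462.4, 193.3, 206.3]
tcp_rot: [-0.001, 0.996, -0.095, 0.001]
contact_force: [0.4, 0.7, -0.4]
opening: 85.4
```

>>> {"api": "servo_tool", "payload": {
  "motion": [0.015,0.08,0,0,0,0,0.045,0.24,0,0,0,0,0.07,0.37,0,0,0,0,0.074,0.392,0,0,0,0,0.074,0.392,0,0,0,0,0.074,0.392,0,0,0,0]
}}

```text
time_s: 19.4
ee_pos: [479.5, 290.0, 203.9]
tcp_rot: [0.001, 0.996, -0.095, -0.001]
contact_force: [0.1, 0.8, -0.1]
opening: 85.4
```

>>> {"api": "servo_tool", "payload": {
  "motion": [0,0,-0.1,0,0,0,0,0,-0.2,0,0,0,0,0,-0.3,0,0,0,0,0,-0.4,0,0,0,0,0,-0.5,0,0,0,0,0,-0.55,0,0,0,0,0,-0.59,0,0,0,0,0,-0.59,0,0,0]
}}

```text
time_s: 20.2
ee_pos: [479.6, 290.1, 56.5]
tcp_rot: [0.0, 0.995, -0.095, -0.001]
contact_force: [-0.7, -0.7, 0.5]
opening: 85.6
```

>>> {"api": "servo_tool", "payload": {
  "motion": [0,0,0,0,0,0,0,0,0,0,0,0,0,0,0,0,0,0,0,0,0,0,0,0,0,0,0,0,0,0,0,0,0,0,0,0,0,0,0,0,0,0,0,0,0,0,0,0],
  "grip": 0
}}

```text
time_s: 21.0
ee_pos: [480.9, 291.4, 58.5]
tcp_rot: [-0.001, 0.996, -0.095, 0.001]
contact_force: [0.1, -0.2, 6.3]
opening: 58.8
```

>>> {"api": "servo_tool", "payload": {
  "motion": [0,0,0.02,0,0,0,0,0,0.08,0,0,0,0,0,0.18,0,0,0,0,0,0.3,0,0,0,0,0,0.42,0,0,0,0,0,0.52,0,0,0,0,0,0.57,0,0,0,0,0,0.59,0,0,0]
}}

```text
time_s: 21.8
ee_pos: [480.4, 291.2, 206.5]
tcp_rot: [-0.001, 0.996, -0.095, 0.001]
contact_force: [-0.1, -0.6, -2.1]
opening: 58.3
```

>>> {"api": "servo_tool", "payload": {
  "motion": [0,0,0,0,0,0,0,0,0,0,0,0,0,0,0,0,0,0,0,0,0,0,0,0]
}}

```text
time_s: 22.2
ee_pos: [479.7, 290.7, 203.8]
tcp_rot: [0.0, 0.996, -0.095, -0.001]
contact_force: [0.2, -0.1, -1.2]
opening: 58.4
```

```bash
python3 heft.py s6.png
```

```text
[ 0.4   0.22 -2.15] [-2.84 -1.77 -2.32 -1.86 -1.96] 58.13525193563241 [479.9 290.8 204.4] 22.45 [ 0.000e+00 -5.996e+01  3.554e+01  1.000e-02 -0.000e+00 -0.000e+00]
```

View pics/s6.png

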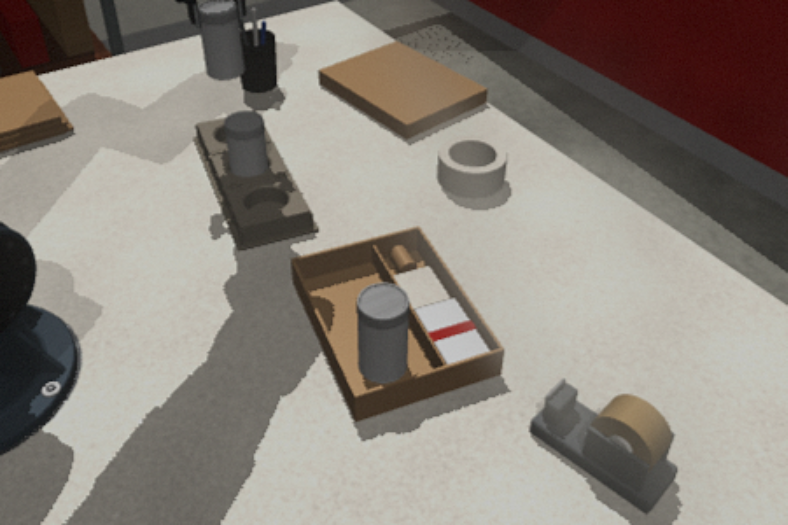

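This tin weighs about 2.15 N, so it holds sweets. I'll take it to the near half of the bay.

>>> {"api": "servo_tool", "payload": {
  "motion": [-0.002,-0.03,0,0,0,0,-0.007,-0.11,0,0,0,0,-0.014,-0.22,0,0,0,0,-0.022,-0.34,0,0,0,0,-0.03,-0.46,0,0,0,0,-0.038,-0.58,0,0,0,0,-0.046,-0.7,0,0,0,0,-0.054,-0.82,0,0,0,0]
}}

```text
time_s: 23.25
ee_pos: [466.0, 84.3, 204.7]
tcp_rot: [0.0, 0.996, -0.095, 0.0]
contact_force: [0.4, 0.4, -2.2]
opening: 58.3
```

>>> {"api": "servo_tool", "payload": {
  "motion": [-0.009,-0.14,0,0,0,0,-0.018,-0.29,0,0,0,0,-0.027,-0.44,0,0,0,0,-0.036,-0.59,0,0,0,0,-0.044,-0.73,0,0,0,0,-0.05,-0.82,0,0,0,0,-0.053,-0.86,0,0,0,0,-0.053,-0.864,0,0,0,0]
}}

```text
time_s: 24.05
ee_pos: [452.9, -131.1, 204.6]
tcp_rot: [-0.0, 0.995, -0.096, -0.0]
contact_force: [-0.4, 0.3, -2.4]
opening: 58.5
```

>>> {"api": "servo_tool", "payload": {
  "motion": [0,0,-0.05,0,0,0,0,0,-0.14,0,0,0,0,0,-0.25,0,0,0,0,0,-0.36,0,0,0,0,0,-0.46,0,0,0,0,0,-0.53,0,0,0,0,0,-0.57,0,0,0,0,0,-0.58,0,0,0]
}}

```text
time_s: 24.85
ee_pos: [452.7, -129.2, 58.9]
tcp_rot: [-0.0, 0.996, -0.094, -0.001]
contact_force: [0.2, -0.2, -1.8]
opening: 58.3
```

>>> {"api": "servo_tool", "payload": {
  "motion": [0,0,-0.003,0,0,0,0,0,-0.006,0,0,0,0,0,-0.009,0,0,0,0,0,-0.012,0,0,0,0,0,-0.014,0,0,0,0,0,-0.014,0,0,0,0,0,-0.014,0,0,0]
}}

```text
time_s: 25.55
ee_pos: [453.5, -130.3, 56.5]
tcp_rot: [0.0, 0.995, -0.095, 0.0]
contact_force: [0.4, 0.0, 3.9]
opening: 58.5
```

Contact reads +3.9 N. I'll release it.

>>> {"api": "servo_tool", "payload": {
  "motion": [0,0,0,0,0,0,0,0,0,0,0,0,0,0,0,0,0,0,0,0,0,0,0,0,0,0,0,0,0,0,0,0,0,0,0,0],
  "grip": 1
}}

```text
time_s: 26.15
ee_pos: [453.2, -130.1, 56.0]
tcp_rot: [-0.0, 0.996, -0.095, -0.0]
contact_force: [-0.6, 0.4, 0.7]
opening: 85.4
```

>>> {"api": "servo_tool", "payload": {
  "motion": [0,0,0.05,0,0,0,0,0,0.14,0,0,0,0,0,0.25,0,0,0,0,0,0.36,0,0,0,0,0,0.46,0,0,0,0,0,0.53,0,0,0,0,0,0.594,0,0,0]
}}

```text
time_s: 26.85
ee_pos: [453.4, -130.2, 205.7]
tcp_rot: [0.0, 0.996, -0.095, 0.0]
contact_force: [0.4, -0.4, -0.3]
opening: 85.4
```

>>> {"api": "servo_tool", "payload": {
  "motion": [0.003,0.08,0,0,0,0,0.006,0.24,0,0,0,0,0.01,0.42,0,0,0,0,0.014,0.6,0,0,0,0,0.018,0.78,0,0,0,0,0.02,0.88,0,0,0,0,0.02,0.9,0,0,0,0]
}}

```text
time_s: 27.55
ee_pos: [458.1, 97.3, 204.5]
tcp_rot: [-0.0, 0.996, -0.093, -0.0]
contact_force: [0.0, -0.1, 0.6]
opening: 85.1
```

```bash
cat > chk.py <<'E'
from h import *
import sys
p=snapshot("top");i=p["frame"][90:390,100:550,::-1];cv2.imwrite("pics/"+sys.argv[1],cv2.resize(i,None,fx=1.75,fy=1.75))
P=cloud(p).reshape(-1,3);P=P[~np.isnan(P[:,0])]
for c in ((430,-248),(453,-130),(461.5,193)):
    m=(np.hypot(P[:,0]-c[0],P[:,1]-c[1])<50)&(P[:,2]>104)&(P[:,2]<130); q=P[m]
    if m.sum()>20: print(c,m.sum(),cv2.minEnclosingCircle(q[:,:2].astype(np.float32)),np.median(q[:,2]),np.linalg.lstsq(np.c_[q[:,:2]-q[:,:2].mean(0),np.ones(len(q))],q[:,2],rcond=None)[0].round(3))
E
python3 chk.py t7.png; python3 heft.py s7.png
```

```text
(430, -248) 474 ((429.77935791015625, -247.7452392578125), 31.003206253051758) 111.18834174419331 [ 1.00000e-03 -4.00000e-03  1.11229e+02]
(453, -130) 461 ((453.2267761230469, -129.51995849609375), 30.70955467224121) 111.51632286737492 [-5.00000e-03 -5.00000e-03  1.11404e+02]
[ 0.12 -0.2   0.46] [-0.15  0.54  0.3   1.02  0.6 ] 85.27821783394707 [458.2  93.8 204.6] 27.85 [ 5.000e-01 -4.574e+01  3.448e+01 -0.000e+00  1.000e-02 -1.000e-02]
```

View pics/s7.png

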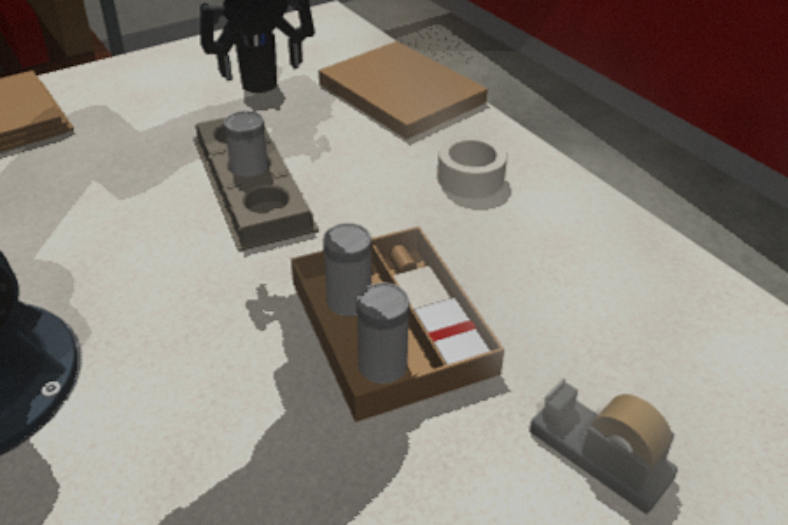

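View pics/t7.png

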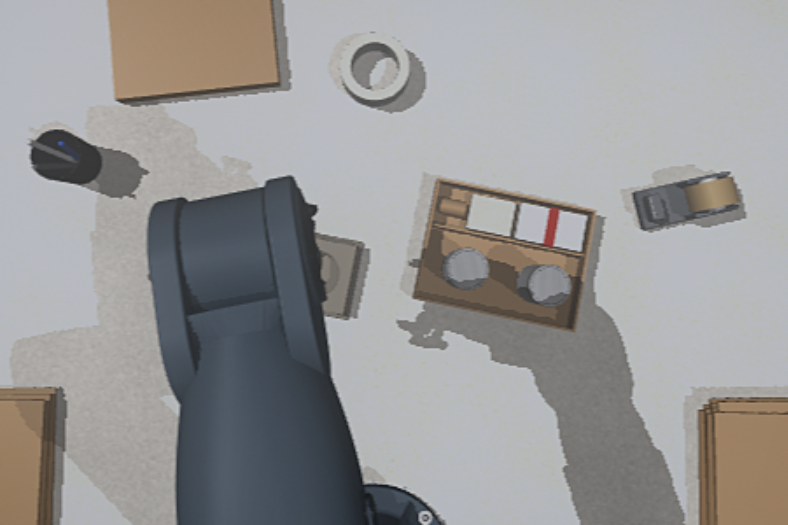

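Both sweets tins stand level in the bay at side-crop px (348,268) and (383,330). The marbles tin is back in its pocket at (246,145). I'll fetch it.

>>> {"api": "servo_tool", "payload": {
  "motion": [0.003,0.08,0,0,0,0,0.008,0.24,0,0,0,0,0.013,0.37,0,0,0,0,0.013,0.392,0,0,0,0,0.013,0.392,0,0,0,0,0.013,0.392,0,0,0,0]
}}

```text
time_s: 28.45
ee_pos: [461.4, 191.7, 204.5]
tcp_rot: [0.0, 0.995, -0.095, -0.0]
contact_force: [0.9, -0.5, 0.0]
opening: 85.7
```

>>> {"api": "servo_tool", "payload": {
  "motion": [0,0,-0.1,0,0,0,0,0,-0.2,0,0,0,0,0,-0.3,0,0,0,0,0,-0.4,0,0,0,0,0,-0.5,0,0,0,0,0,-0.55,0,0,0,0,0,-0.59,0,0,0,0,0,-0.59,0,0,0]
}}

```text
time_s: 29.25
ee_pos: [460.9, 191.6, 56.3]
tcp_rot: [0.0, 0.995, -0.095, -0.001]
contact_force: [0.2, 0.8, 0.6]
opening: 85.6
```

>>> {"api": "servo_tool", "payload": {
  "motion": [0,0,0,0,0,0,0,0,0,0,0,0,0,0,0,0,0,0,0,0,0,0,0,0,0,0,0,0,0,0,0,0,0,0,0,0,0,0,0,0,0,0,0,0,0,0,0,0],
  "grip": 0
}}

```text
time_s: 30.05
ee_pos: [462.4, 193.1, 58.2]
tcp_rot: [-0.0, 0.996, -0.095, 0.001]
contact_force: [-0.0, -1.7, 5.6]
opening: 58.1
```

>>> {"api": "servo_tool", "payload": {
  "motion": [0,0,0.02,0,0,0,0,0,0.08,0,0,0,0,0,0.18,0,0,0,0,0,0.32,0,0,0,0,0,0.46,0,0,0,0,0,0.6,0,0,0,0,0,0.74,0,0,0,0,0,0.86,0,0,0]
}}

```text
time_s: 30.85
ee_pos: [461.1, 192.8, 274.1]
tcp_rot: [-0.0, 0.996, -0.095, 0.0]
contact_force: [0.9, 0.0, -4.0]
opening: 57.7
```

>>> {"api": "servo_tool", "payload": {
  "motion": [0,0,0.06,0,0,0,0,0,0.08,0,0,0,0,0,0.08,0,0,0,0,0,0.08,0,0,0,0,0,0.08,0,0,0,0,0,0.08,0,0,0,0,0,0.08,0,0,0]
}}

```text
time_s: 31.55
ee_pos: [461.3, 192.8, 291.6]
tcp_rot: [0.0, 0.996, -0.095, -0.0]
contact_force: [-0.4, -1.2, -4.4]
opening: 57.9
```

```bash
python3 heft.py s8.png; python3 chk.py t8.png
```

```text
[ 0.18 -0.1  -4.11] [-3.91 -4.18 -3.52 -4.49 -4.44] 57.92847143322159 [461.5 192.9 292. ] 31.8 [ 0.000e+00 -5.203e+01  3.694e+01  1.000e-02 -1.000e-02  0.000e+00]
(430, -248) 473 ((430.585693359375, -247.37257385253906), 30.88040542602539) 111.32857707577413 [ 6.00000e-03 -1.00000e-03  1.11291e+02]
(453, -130) 460 ((452.8559875488281, -130.05348205566406), 30.566022872924805) 111.39569415741741 [-0.0000e+00  8.0000e-03  1.1147e+02]
```

View pics/s8.png

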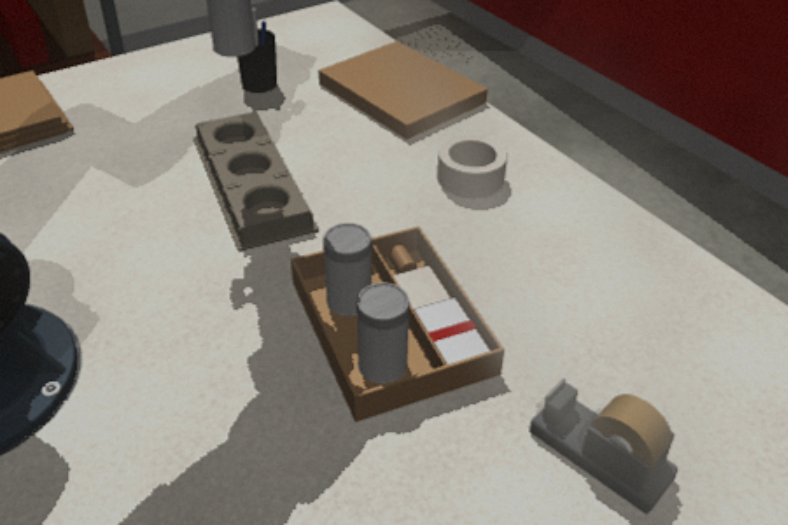

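The tray is empty and both sweets tins stand upright in the bay. The heavy tin hangs upright at crop px (232,25), weighing about 4.1 N. Its underside is about 240 mm up, roughly 125 mm above the other tins' tops.

```bash
python3 -c "
from plant import *
print(finish_job())"
```

```text
the job is handed in; nothing more can be done
None
```

The job is done and handed in at about 32 s: both tins of sweets are packed, and the arm is still holding the tin of marbles up for you.

- **Weights:** the tin nearest the box read about 1.7 N and the one farthest from it about 2.2 N, so both hold sweets. The middle tin read about 4.5 N on the first lift and 4.1 N on the last, so it holds the marbles. Single force readings varied by about 0.6 N, but averages of five left no doubt which tin was heavy.
- **Order:** I packed the near tin, then hefted the middle one and set it back in its pocket. After packing the far tin, I picked the middle one up again.
- **Sweets tins:** the last top view showed both standing level in the free bay, within about 1 mm of where I aimed. Their tops read 111 mm rather than the expected 114 mm. The tins read about 2 mm low in the tray too, so I put this down to camera calibration.
- **Marbles tin:** it is held upright with its underside at about 240 mm, roughly 125 mm above the tops of the other tins. The gripper opening was steady at 58 mm.
- **Other things on the table:** I didn't touch any of them, and no check failed.

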